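Dump the drop-bottom hopper and latch its trap door again

TASK

Empty the drop-bottom hopper into the blue bin that stands under it: lift the yellow-handled pawl clear of the toothed wheel so that the sprung trap door swings wide open and all four bolts drop into the bin. Then let the pawl fall back on the wheel and draw the red lever back, firmly but without crushing the rubber seal that the door shuts on, until the door is fully shut and the pawl has clicked into the last tooth, so that the door stays shut when you let go. Do not knock over the aerosol can that stands nearby, and leave the bin under the hopper.

Things in the scene. Friction and masses are not known exactly. Their poses are not given: they have to be found in the camera images.
- hopper: Fixed open-topped sheet-metal hopper on a grey four-legged stand; place and yaw vary. Origin on the bench under its centre; at yaw 0 x points away from the robot, y left, z up. Its rim is at z = 281 mm, inside 84 (x) x 220 (y) mm. The bottom is the trap door, at z = 190 mm when shut. The door's hinge shaft runs along y at x = -52, z = 188 mm. Legs reach x +-100, y +-159 mm.
- door_hinge (a point): Middle of the hinge shaft. Rigid with the door and the shaft: on the -y side a toothed wheel (96 mm across, 8 mm saw teeth, y = -150 to -140 mm in the hopper frame), on the +y side the lever. At door angle 0 its axes are those of the hopper; opening turns it about +y, so that the lever's top moves to +x, away from the robot.
- door_angle (a joint): Door angle, rad: 0 shut, positive swung open downward, wide open about 1.15. Spring and weight drive it open (2 to 5 N at the lever bar); below 0.04 it also squeezes a soft seal: about 8 N at 0, about 18 N at -0.10, where the seal counts as crushed. Teeth are 0.25 apart. The last tooth clicks in at about 0 and then holds the door at 0 to 0.05; the one before holds it at about 0.27.
- trap_door: The trap door with wheel and lever. Its steel lever stands on the +y end of the hinge shaft and has a red round grip bar, 18 mm thick, along y from y = 158 to 216 mm in the hopper frame, 125 mm from the shaft axis. At door angle a it leans a - 0.30 rad from upright towards hopper +x, so drawing it towards the robot shuts the door. Origin as door_hinge.
- lever_grip (a point): Middle of the graspable length of the red grip bar, on its axis, y = 190 mm in the hopper frame. It moves on a circle of 125 mm radius about the hinge shaft. The bar is clear all round and can be straddled by the fingers from above.
- pawl (a joint): Pawl angle, rad: 0 fully down in a tooth gap, positive lifted, range 0 to 0.8; above about 0.07 the nose clears the tooth tips. It falls back by itself when let go, rides and clicks over the teeth while the door closes, and blocks the wheel in the opening direction. Under load the nose sticks in the tooth and takes about 10 to 15 N at the handle to break free.
- pawl_grip (a point): Middle of the graspable length of the pawl's yellow round handle bar, on its axis. 14 mm thick, along y from -214 to -158 mm in the hopper frame; pawl down, this point is at x = -40, y = -190, z = 252 mm there. Pawl pivot axis: along y at x = 48, z = 238 mm, so lifting carries the bar on an 89 mm circle, up and then to +x. Free for 40 mm around and below.
- catch_bin: Loose blue plastic parts bin under the hopper, 108 (x) x 254 (y) x 79 mm high (front wall 49 mm), open at the top, one low divider in the middle. Origin: centre of its underside.
- bolt_1: Brown hex bolt, 106 mm long, lying in the hopper at the start. Origin: centre of its underside as it lies; its long axis is y.
- bolt_2: Black hex bolt, 72 mm long, lying in the hopper at the start. Origin: centre of its underside as it lies; its long axis is y.
- bolt_3: Brown hex bolt, 82 mm long, lying in the hopper at the start. Origin: centre of its underside as it lies; its long axis is y.
- bolt_4: Brass-coloured hex bolt, 95 mm long, lying in the hopper at the start. Origin: centre of its underside as it lies; its long axis is y.
- spray_can: Red and white aerosol can, 59 x 200 mm high, bystander. Origin: centre of its underside.
Mind the look-alikes: they are no part of the job. What is shaped like the bolt_4 but green or pink is not meant.

How it is judged:
By the outcome, as a careful person would: the job done as asked, in the order asked, and still so for the second after the job is handed in, with the robot touching nothing.
It also fails if it takes over 61 s, if anything falls off the work surface, if the arm or the gripper's body presses on something with over 40 N, if the wrist force passes 120 N, or if a joint passes its speed limit or range.

ROBOT

A 6-joint arm with a two-finger parallel gripper is mounted at the origin on a cart in front of the work surface, level with it; the furniture and walls round the work are solid. World frame = base frame: x ahead of the robot, y to its left, z up, the work surface at z = 0. Lengths are in m, angles in rad, forces in N, time in s.
With the tool pointing down it reaches from about 0.325 to 0.9 m from the base axis. Payload 6.1 kg.
Tool frame: the origin (TCP) lies midway between the tips of the shut fingers; the grasp point (between the pads) lies 19 mm behind it (env.grip_depth is the distance from the TCP to the grasp point, in m); y points along the fingers, x is the direction in which the jaws open and shut, and the axes are right-handed (so a half turn about y gives the same grasp; the last joint's range is limited). The gripper opens to 85 mm and grips with 20 to 120 N. Pads are 22 mm wide; open, the fingers measure 114 mm over their backs; the gripper's body (76 mm by 85 mm) begins 54 mm behind the grasp point. The pads swing forward as they close: fully open they stand 13 mm farther back than shut.
Start: joints at [-1.25, 0.22, 1.526, -0, 1.395, -0.126], TCP at [0.27, -0.564, 0.197] pointing down, gripper open.
Joint ranges: [-2.98, 2.98], [-0.91, 2.08], [0.09, 2.57], [-1.24, 4.39], [0.2, 2.65], [-2.68, 2.68]. Speed limits (rad/s): [2.57, 2.57, 3.01, 3.14, 3.14, 3.14].

INTERFACE

Orientations are given as [roll, pitch, yaw] about the fixed x, y, z axes, in that order (R = Rz(yaw) Ry(pitch) Rx(roll)).
In Python, from plant import env, viewer, models gives the robot as it stands.
- The arm moves only by the tool apply_moves, never from a script. Its argument "moves" is a list of rows, each a list of 3 entries, a list of its own where there are three numbers: the closure in counts, from 0 (fully open) to 255 (shut), then the shift along the tool's x, y, z in mm, then the turn, a rotation vector about the tool's x, y, z in rad. In form: [[gripper, [dx, dy, dz], [ax, ay, az]], ...]. A call has 1 to 20 rows; each row shifts and turns the pose as measured when the row begins, along the tool's axes as they then stand; what a row does not reach is not made up. A row lasts 1/12 s, in which the tool goes at most 41.7 mm and 7.16 degrees, less where a joint would pass 70% of its speed; a pose out of reach is approached as far as the arm can. A call with a gripper value outside its range is refused whole. The fingers move at their own pace and stop on an object; the grip force is fixed at half the most. Time passes only in rows, so rows that do not move let the fingers close. It gives the time, the measured TCP pose, the force and the opening at its end, in the units of the state.
- env.sense(): the state, without advancing time (a new reading comes with each control period).
- viewer.grab_frame(name): name is "scene" or "top" or "wrist"; returns a dict with "color" (480x640x3 uint8, blue, green, red), "fx", "fy", "cx", "cy" (pixels), "view" (4x4, takes a point from world to camera coordinates). Camera axes: x right, y down, z forward; pixel columns grow to the right and rows downward; lengths in m; the calibration is good to about 2 mm. The wrist camera is an equidistant fisheye: a pixel r from the principal point sees the ray r / f radians off the axis. A picture is of the moment at which its call begins. There is no depth.
- env.finish_job(): hands the job in, once; it reports no verdict.
Trained networks look in a picture, given as the dict that the camera call returned (one of the last four; its "shot" number tells which), for a name from the list of things; names that differ only in an ending like _2 or _b are one class to them, and where a whole thing is asked for, a point or a joint stands for the part that bears it (a point fixed in the world has none). Each returns a list of dicts, best first, with "conf" (0 to 1); they miss things now and then, are a little off and sometimes report something else, mostly with a low value. They report only what shows in the picture. A call takes as long as a camera call. They do not tell look-alikes from the thing itself.
- models.masks_of(picture, target): "mask" (480x640 bool, what is visible of it) and "box" ([centre column, centre row, width, height] in pixels, round what is visible of it).
The state is a dict: "time": time; "joint_positions": joint angles; "qvel": joint speeds; "effort": joint torques, N m; "ee_pos": TCP position; "orientation": TCP orientation; "wrist_force": force on the tool from outside, world axes, zero at the start; "torque": the same for the moment, N m; "opening": finger opening in m.
Only numpy, scipy, OpenCV 4.12 (cv2) and the standard library are available. Lean on these libraries where they do the work, as an engineer would, in place of code of your own. Each camera call takes 0.05 s, during which the arm holds its last target.

## Working session

There is one attempt and no reset: what is moved stays moved. The work goes in short steps, Python scripts to look and compute and a tool call to move; the robot and the scene stay as the last step left them, time stands still between calls to the robot, and variables do not carry over. Pictures are saved under pics/ and viewed, and the job is handed in when it is done.

Besides the shell and the picture viewer there is one more tool, called after ">>>" in YAML: its name, and indented under it one key for each argument. apply_moves: Moves the arm, as the interface text tells. Its arguments: {"type":"object","properties":{"moves":{"type":"array"}},"required":["moves"]}

```bash
ls; mkdir -p pics
python3 - <<'E'
from plant import env, viewer, models
import cv2, numpy as np
for n in ["scene","top","wrist"]:
    f=viewer.grab_frame(n); cv2.imwrite(f"pics/a_{n}.png",f["color"])
    print(n,f["fx"],f["fy"],f["cx"],f["cy"],np.round(f["view"],4).tolist())
    for t in ["lever_grip","pawl_grip","hopper","catch_bin","spray_can"]:
        try:
            for d in models.masks_of(f,t)[:2]: print(t,round(d["conf"],2),np.round(d["box"],1), d["mask"].sum())
        except Exception as e: print(t,e)
s=env.sense(); print(s); print(env.grip_depth)
E
```

```text
pics
scene 533.4553397328244 533.4553397328244 320.0360150027959 238.9588233729815 [[0.7855, -0.6188, -0.0093, -0.4616], [-0.2933, -0.359, -0.886, 0.3908], [0.5449, 0.6987, -0.4635, 1.1719], [0.0, 0.0, 0.0, 1.0]]
lever_grip 0.5 [354.4 299.   18.7  17.6] 194
hopper 0.56 [317.5 304.4  96.7 110.2] 1371
catch_bin 0.63 [325.9 305.9  78.5  71.1] 2642
spray_can 0.83 [233.4 243.8  21.8  64.7] 1109
top 466.301244582548 466.301244582548 323.06012214667925 236.01880757133827 [[0.0145, -0.9999, -0.0054, 0.0724], [-0.9965, -0.0141, -0.0821, 0.6478], [0.082, 0.0066, -0.9966, 1.2396], [0.0, 0.0, 0.0, 1.0]]
lever_grip 0.76 [354.2 266.6 164.3  77.8] 2729
lever_grip 0.17 [443.  239.1  41.6  44.5] 383
pawl_grip 0.87 [445.2 239.   47.   49.4] 432
hopper 0.62 [367.9 254.8 195.1 102.6] 7289
hopper 0.38 [353.4 264.4 168.   78.5] 2798
catch_bin 0.68 [387.9 239.6  33.4  11.4] 249
spray_can 0.68 [206.4 278.6  39.6  22.2] 787
wrist 371.64829954431775 371.64829954431775 325.1690608538164 236.02355879779745 [[0.4314, -0.9022, -0.0, -0.6251], [-0.8602, -0.4113, 0.3016, -0.04], [-0.2721, -0.1301, -0.9534, 0.38], [0.0, 0.0, 0.0, 1.0]]
{'time': 0.9, 'joint_positions': array([-1.25012027e+00,  2.20390911e-01,  1.52649640e+00,  4.62242303e-06,
        1.39470613e+00, -1.26095941e-01]), 'qvel': array([ 6.58441656e-04, -1.28148599e-04,  1.30880209e-03, -1.09872529e-05,
       -4.23435506e-04,  1.84422351e-03]), 'effort': array([-1.35073671e-03, -4.96837163e+01, -3.89736199e+01, -3.52459629e-04,
        8.41136316e-04, -8.37313536e-06]), 'ee_pos': array([ 0.27003359, -0.56364736,  0.19730719]), 'orientation': array([-1.57079171e+00,  2.01053035e-07, -1.12402514e+00]), 'wrist_force': array([-1.21241983,  0.9706479 , -0.18006309]), 'torque': array([ 0.02481417, -0.02042168,  0.01172666]), 'opening': 0.08571230174879817}
0.0187
```

View pictures.

View pics/a_scene.png

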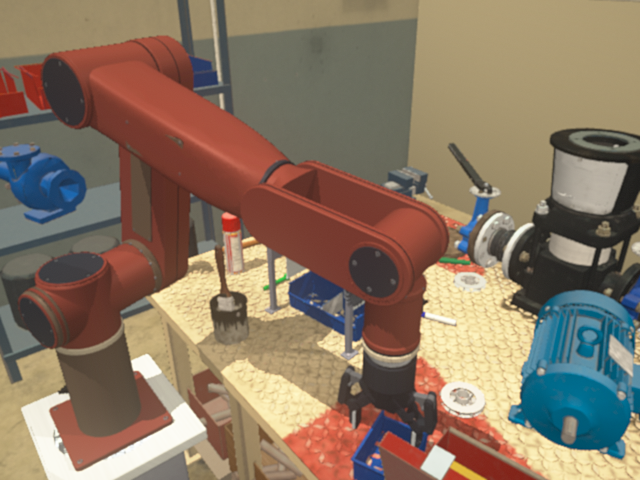

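View pics/a_top.png

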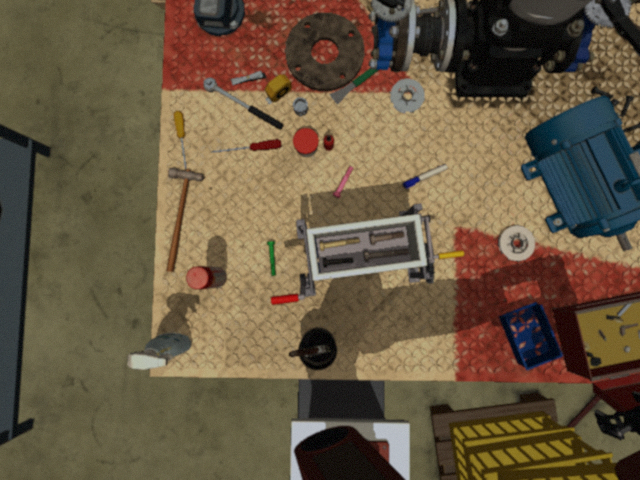

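View pics/a_wrist.png

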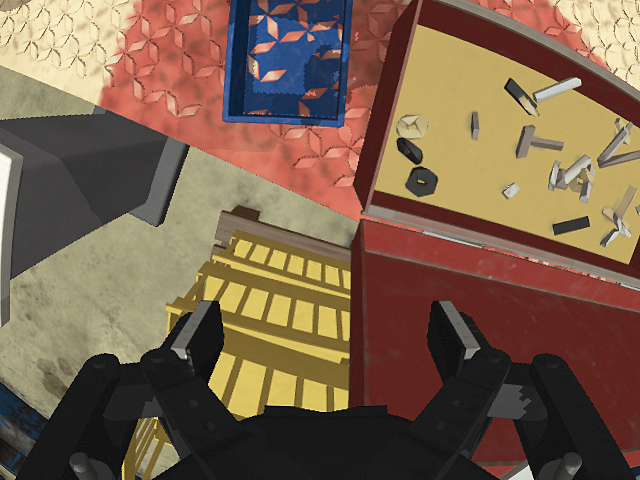

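Run:
```python
import cv2
im=cv2.imread("pics/a_top.png")[190:320,260:480]
cv2.imwrite("pics/a_crop.png",cv2.resize(im,None,fx=3.6,fy=3.6,interpolation=cv2.INTER_CUBIC))
```

```text
(no output)
```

View pics/a_crop.png

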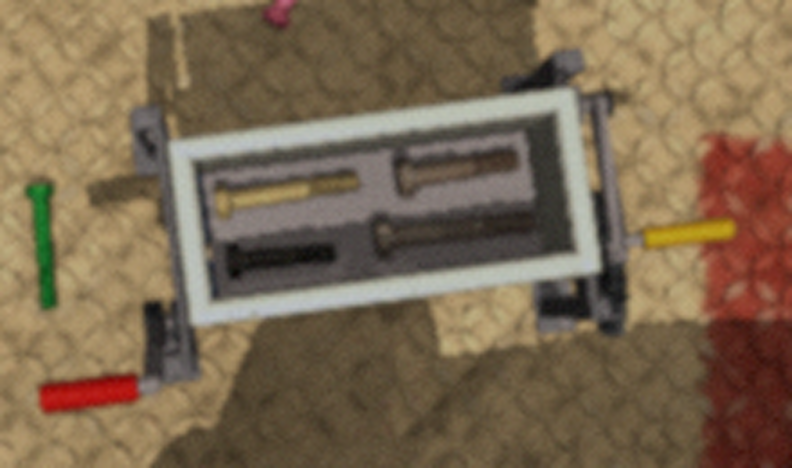

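```bash
cat > h.py <<'E'
import numpy as np
from scipy.optimize import least_squares
def proj(f,P):
    V=np.array(f["view"]);c=P@V[:3,:3].T+V[:3,3]
    return np.c_[f["fx"]*c[:,0]/c[:,2]+f["cx"],f["fy"]*c[:,1]/c[:,2]+f["cy"]]
def H2w(p,P):
    c,s=np.cos(p[2]),np.sin(p[2])
    return np.c_[p[0]+c*P[:,0]-s*P[:,1],p[1]+s*P[:,0]+c*P[:,1],P[:,2]]
def lever(a,y): return [-.052+.125*np.sin(a-.3),y,.188+.125*np.cos(a-.3)]
def pawl(b,y):
    x,z=-.088,.014;c,s=np.cos(b),np.sin(b)
    return [.048+x*c+z*s,y,.238-x*s+z*c]
E
python3 - <<'E'
from h import *
from plant import env,viewer
f=viewer.grab_frame("top")
px=np.array([[193,160],[553,112],[577,253],[212,299],[645,239],[735,229],[138,388],[40,400]])/3.6+[260,190]
H=np.array([[.042,.11,.281],[.042,-.11,.281],[-.042,-.11,.281],[-.042,.11,.281],pawl(0,-.158),pawl(0,-.214),lever(0.02,.158),lever(0.02,.216)])
r=least_squares(lambda p:(proj(f,H2w(p,H))-px).ravel(),[.6,-.1,0.1])
print(r.x); print(np.round(r.fun.reshape(-1,2),1))
q=np.array([pawl(0,-.19),lever(0.02,.19),[0,0,.28]]);print(H2w(r.x,q))
E
```

```text
[ 0.60270784 -0.01496935  0.14528078]
[[ 0.3  0.3]
 [ 0.7  0.4]
 [-0.3 -0.4]
 [ 0.   0.2]
 [-0.5  0.2]
 [-0.6 -0.3]
 [ 0.4 -0.3]
 [ 0.  -0. ]]
[[ 0.59063558 -0.20875856  0.252     ]
 [ 0.48956875  0.1605      0.30813193]
 [ 0.60270784 -0.01496935  0.28      ]]
```

```bash
cat >> h.py <<'E'
from scipy.spatial.transform import Rotation as Ro
def plan(env,target,yaw,grip,step=.038,n=None):
    s=env.sense();p=np.array(s["ee_pos"]);R=Ro.from_euler("xyz",s["orientation"])
    T=np.array(target);RT=Ro.from_euler("xyz",[-np.pi/2,0,yaw])
    rv=(R.inv()*RT).as_rotvec();d=T-p
    n=n or int(max(np.ceil(np.linalg.norm(d)/step),np.ceil(np.linalg.norm(rv)/.12),1))
    rows=[]
    for i in range(n):
        Ri=R*Ro.from_rotvec(rv*i/n)
        rows.append([grip,[round(float(v),1) for v in Ri.inv().apply(d/n)*1000],[round(float(v),3) for v in rv/n]])
    print(n,str(rows).replace(" ",""))
E
python3 - <<'E'
from h import *
from plant import env
s=env.sense();print(s["time"])
plan(env,[.27,-.564,.40],-1.124,0)
E
```

```text
0.95
6 [[0,[0.1,-33.8,-0.0],[-0.0,0.0,-0.0]],[0,[0.1,-33.8,-0.0],[-0.0,0.0,-0.0]],[0,[0.1,-33.8,-0.0],[-0.0,0.0,-0.0]],[0,[0.1,-33.8,-0.0],[-0.0,0.0,-0.0]],[0,[0.1,-33.8,-0.0],[-0.0,0.0,-0.0]],[0,[0.1,-33.8,-0.0],[-0.0,0.0,-0.0]]]
```

>>> apply_moves:
  moves:
    - [0, [0, -36, 0], [0, 0, 0]]
    - [0, [0, -36, 0], [0, 0, 0]]
    - [0, [0, -36, 0], [0, 0, 0]]
    - [0, [0, -36, 0], [0, 0, 0]]
    - [0, [0, -36, 0], [0, 0, 0]]
    - [0, [0, -20, 0], [0, 0, 0]]

```text
time: 1.45
ee_pos: [0.2687, -0.5597, 0.3951]
orientation: [-1.568, 0.019, -1.124]
wrist_force: [-0.5, -1.2, 0.8]
opening: 0.0853
```

Run:
```python
from h import *
from plant import env
plan(env,[.5906,-.2088,.36],.1453,0)
```

```text
13 [[0,[-13.6,3.0,34.0],[-0.001,-0.098,-0.001]],[0,[-10.2,3.0,35.2],[-0.001,-0.098,-0.001]],[0,[-6.7,2.9,36.0],[-0.001,-0.098,-0.001]],[0,[-3.2,2.9,36.5],[-0.001,-0.098,-0.001]],[0,[0.4,2.9,36.6],[-0.001,-0.098,-0.001]],[0,[3.9,2.8,36.4],[-0.001,-0.098,-0.001]],[0,[7.4,2.8,35.9],[-0.001,-0.098,-0.001]],[0,[10.9,2.8,35.0],[-0.001,-0.098,-0.001]],[0,[14.3,2.7,33.7],[-0.001,-0.098,-0.001]],[0,[17.5,2.7,32.2],[-0.001,-0.098,-0.001]],[0,[20.5,2.7,30.3],[-0.001,-0.098,-0.001]],[0,[23.4,2.7,28.2],[-0.001,-0.098,-0.001]],[0,[26.0,2.7,25.8],[-0.001,-0.098,-0.001]]]
```

>>> apply_moves:
  moves:
    - [0, [-14, 3, 34], [0, -0.1, 0]]
    - [0, [-10, 3, 35], [0, -0.1, 0]]
    - [0, [-7, 3, 36], [0, -0.1, 0]]
    - [0, [-3, 3, 36], [0, -0.1, 0]]
    - [0, [0, 3, 36], [0, -0.1, 0]]
    - [0, [4, 3, 36], [0, -0.1, 0]]
    - [0, [7, 3, 36], [0, -0.1, 0]]
    - [0, [11, 3, 35], [0, -0.1, 0]]
    - [0, [14, 3, 34], [0, -0.1, 0]]
    - [0, [17, 3, 32], [0, -0.1, 0]]
    - [0, [20, 3, 30], [0, -0.1, 0]]
    - [0, [23, 3, 28], [0, -0.1, 0]]

```text
time: 2.45
ee_pos: [0.56, -0.2229, 0.3702]
orientation: [-1.573, -0.002, 0.117]
wrist_force: [-0.1, -0.4, -0.2]
opening: 0.0852
```

Run:
```python
from h import *
from plant import env
plan(env,[.5906,-.2088,.34],.1453,0)
```

```text
2 [[0,[16.0,15.1,5.3],[0.001,-0.014,0.001]],[0,[16.1,15.1,5.0],[0.001,-0.014,0.001]]]
```

>>> apply_moves:
  moves:
    - [0, [16, 15, 5], [0, -0.014, 0]]
    - [0, [16, 15, 5], [0, -0.014, 0]]
    - [0, [0, 0, 0], [0, 0, 0]]

```text
time: 2.7
ee_pos: [0.596, -0.2001, 0.3397]
orientation: [-1.572, -0.005, 0.162]
wrist_force: [-0.2, -0.2, -0.8]
opening: 0.0855
```

Run:
```python
from h import *
import cv2
from plant import env,viewer
f=viewer.grab_frame("wrist");cv2.imwrite("pics/b_wrist.png",f["color"])
f=viewer.grab_frame("top");cv2.imwrite("pics/b_top.png",f["color"])
s=env.sense();print(s["ee_pos"],s["orientation"])
plan(env,[.5906,-.2088,.232],.1453,0)
```

```text
[ 0.5947171  -0.20242949  0.3426522 ] [-1.5747876  -0.00648039  0.1586024 ]
3 [[0,[-1.9,36.9,-1.7],[0.001,0.004,0.002]],[0,[-1.8,36.9,-1.8],[0.001,0.004,0.002]],[0,[-1.8,36.9,-1.8],[0.001,0.004,0.002]]]
```

View pics/b_wrist.png

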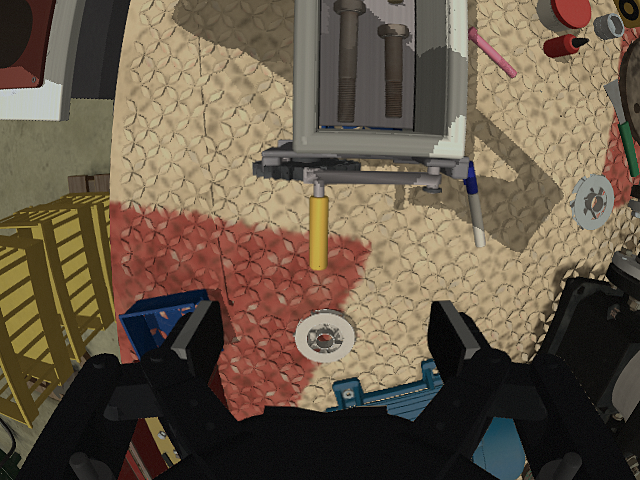

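The picture shows the yellow bar running from (318,197) to (318,270), between the fingers. I'll check this against my fitted pose.

```bash
cat >> h.py <<'E'
def fish(f,P):
    V=np.array(f["view"]);c=np.atleast_2d(P)@V[:3,:3].T+V[:3,3]
    r=np.hypot(c[:,0],c[:,1]);th=np.arctan2(r,c[:,2])
    return np.c_[f["fx"]*th*c[:,0]/r+f["cx"],f["fy"]*th*c[:,1]/r+f["cy"]]
HP=np.array([0.6027,-0.0150,0.1453])
E
python3 - <<'E'
from h import *
from plant import env,viewer
f=viewer.grab_frame("wrist")
print(fish(f,H2w(HP,np.array([pawl(0,-.158),pawl(0,-.214)]))))
s=env.sense();print(s["ee_pos"],s["orientation"])
E
```

```text
[[319.59000044 190.73405544]
 [319.00196406 262.141691  ]]
[ 0.5945576  -0.20332665  0.34374585] [-1.57589409 -0.00772628  0.15730154]
```

>>> apply_moves:
  moves:
    - [0, [-2, 35, -3], [0, 0.006, 0.003]]
    - [0, [-2, 35, -3], [0, 0.006, 0.003]]
    - [0, [-1, 34, 0], [0, 0, 0.002]]
    - [0, [0, 2, 0], [0, 0, 0]]
    - [0, [0, 0, 0], [0, 0, 0]]

```text
time: 3.27
ee_pos: [0.5914, -0.2183, 0.2457]
orientation: [-1.587, -0.012, 0.136]
wrist_force: [0.0, -0.1, 1.2]
opening: 0.0855
```

Run:
```python
from h import *
from plant import env,viewer
plan(env,[.5906,-.2088,.232],.1453,0)
```

```text
1 [[0,[0.3,13.5,9.7],[0.016,-0.009,0.012]]]
```

>>> apply_moves:
  moves:
    - [0, [0, 14, 9], [0.016, -0.009, 0.01]]
    - [0, [0, 0, 0], [0, 0, 0]]
    - [0, [0, 0, 0], [0, 0, 0]]

```text
time: 3.52
ee_pos: [0.5914, -0.2115, 0.2369]
orientation: [-1.574, -0.007, 0.143]
wrist_force: [-0.9, 0.1, 1.0]
opening: 0.0853
```

Run:
```python
from h import *
from plant import env,viewer
plan(env,[.5906,-.2088,.232],.1453,0)
```

```text
1 [[0,[-0.5,4.9,2.8],[0.003,-0.002,0.007]]]
```

>>> apply_moves:
  moves:
    - [0, [0, 5, 3], [0, 0, 0.005]]
    - [255, [0, 0, 0], [0, 0, 0]]
    - [255, [0, 0, 0], [0, 0, 0]]
    - [255, [0, 0, 0], [0, 0, 0]]
    - [255, [0, 0, 0], [0, 0, 0]]
    - [255, [0, 0, 0], [0, 0, 0]]
    - [255, [0, 0, 0], [0, 0, 0]]

```text
time: 4.1
ee_pos: [0.5939, -0.209, 0.2376]
orientation: [-1.579, -0.009, 0.144]
wrist_force: [-1.0, 0.2, -0.2]
opening: 0.0121
```

Run:
```python
import cv2
from plant import env,viewer
f=viewer.grab_frame("wrist");cv2.imwrite("pics/c_wrist.png",f["color"])
s=env.sense();print(s["opening"],s["ee_pos"],s["wrist_force"])
```

```text
0.004728259097634417 [ 0.59394429 -0.20895823  0.23768601] [-0.27368729  0.59324789 -1.06212667]
```

View pics/c_wrist.png

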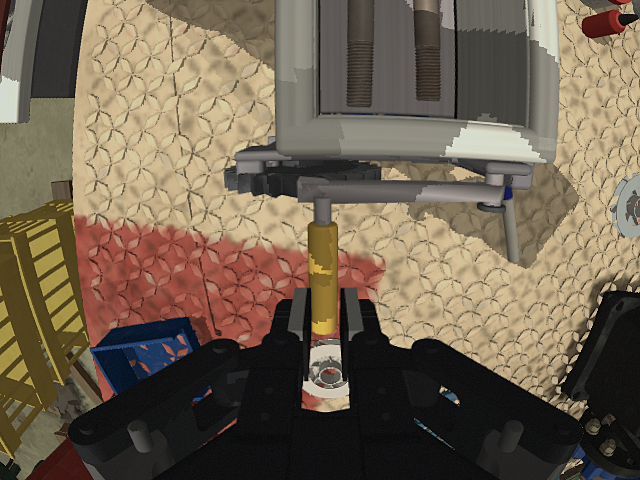

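Run:
```python
from h import *
import cv2
from plant import env,viewer
f=viewer.grab_frame("wrist");cv2.imwrite("pics/d_wrist.png",f["color"])
print(fish(f,H2w(HP,np.array([pawl(0,-.158),pawl(0,-.214),pawl(0,-.19)]))))
s=env.sense();R=Ro.from_euler("xyz",s["orientation"]);p=s["ee_pos"]
print(fish(f,np.array([p,p-.0187*R.as_matrix()[:,1]])))
V=f["view"];print("cam",-V[:3,:3].T@V[:3,3],"opening",s["opening"],s["time"])
f=viewer.grab_frame("top")
im=f["color"][190:320,340:560];cv2.imwrite("pics/d_top.png",cv2.resize(im,None,fx=3.6,fy=3.6,interpolation=cv2.INTER_CUBIC))
```

```text
[[320.76366087 220.73978041]
 [321.48902911 326.97765266]
 [321.17272973 284.80012834]]
[[327.37740239 273.88137568]
 [327.61277276 289.5693304 ]]
cam [ 0.58003472 -0.13206188  0.41408618] opening 0.00022947076902960753 4.2
```

View pics/d_wrist.png

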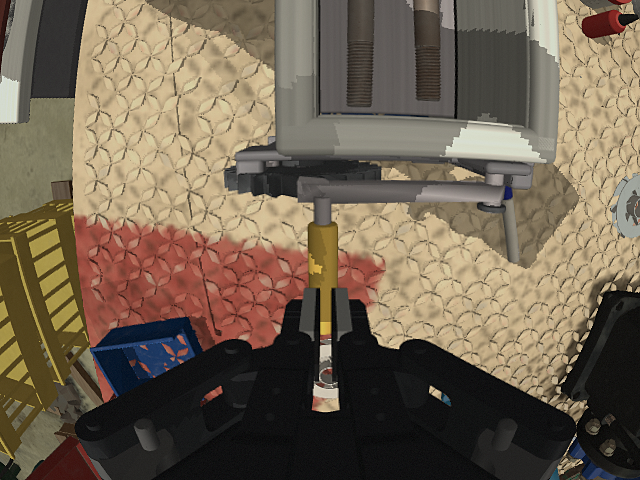

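View pics/d_top.png

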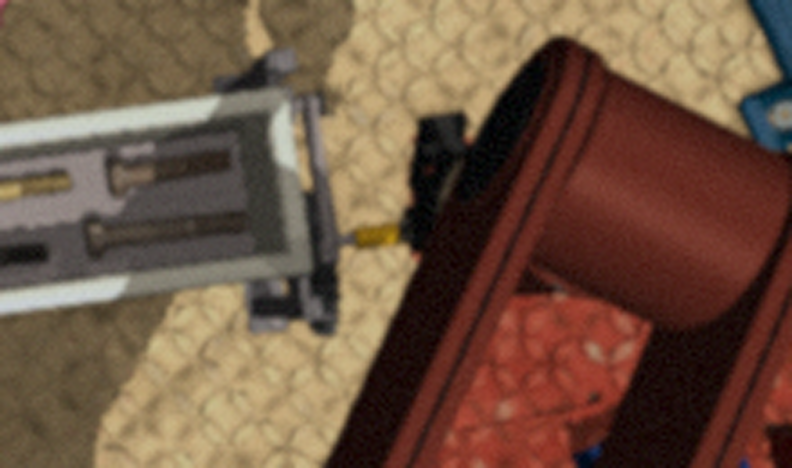

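>>> apply_moves:
  moves:
    - [0, [0, 0, 0], [0, 0, 0]]
    - [0, [0, 0, 0], [0, 0, 0]]
    - [0, [0, 0, 0], [0, 0, 0]]
    - [0, [0, 0, 0], [0, 0, 0]]
    - [0, [0, 0, 0], [0, 0, 0]]
    - [0, [0, 0, 0], [0, 0, 0]]

```text
time: 4.75
ee_pos: [0.5936, -0.209, 0.237]
orientation: [-1.578, -0.008, 0.144]
wrist_force: [-0.6, 0.1, 0.4]
opening: 0.0725
```

Run:
```python
from h import *
import cv2
from plant import env,viewer
s=env.sense();p=s["ee_pos"];M=Ro.from_euler("xyz",s["orientation"]).as_matrix()
print(p,s["opening"])
f=viewer.grab_frame("wrist");im=f["color"].copy()
for a in (-.0425,0,.0425):
  for b in (-.011,0,.011):
    for c,col in ((-.013,(0,255,0)),(-.045,(255,0,255))):
      u=fish(f,p+M@np.array([a,c,b]))[0];cv2.circle(im,(int(u[0]),int(u[1])),3,col,-1)
for y in (-.158,-.19,-.214):
    u=fish(f,H2w(HP,np.array([pawl(0,y)])))[0];cv2.circle(im,(int(u[0]),int(u[1])),2,(0,0,255),-1)
cv2.imwrite("pics/e_wrist.png",im)
f=viewer.grab_frame("scene");im=f["color"].copy()
for d in models.masks_of(f,"pawl_grip")[:2] if 0 else []: pass
u=proj(f,np.array([p]))[0];print(u)
x,y=int(u[0]),int(u[1]);c=im[max(0,y-80):y+80,max(0,x-110):x+110].copy();
cv2.imwrite("pics/e_scene.png",cv2.resize(c,None,fx=3.5,fy=3.5))
```

```text
[ 0.59357863 -0.20904377  0.23704065] 0.0724717198052884
[376.75319179 274.13941858]
```

View pics/e_wrist.png

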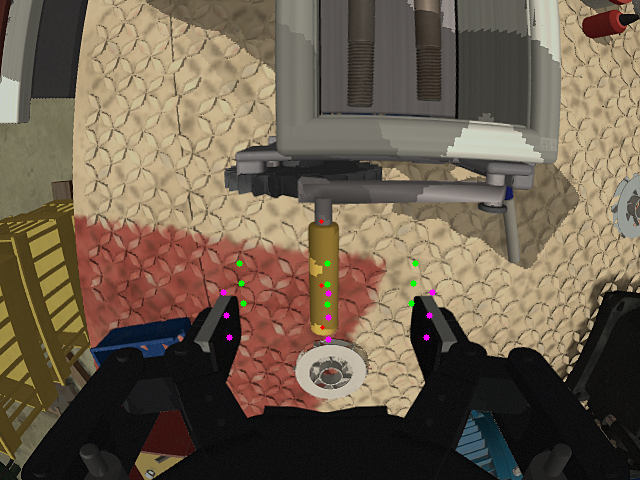

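View pics/e_scene.png

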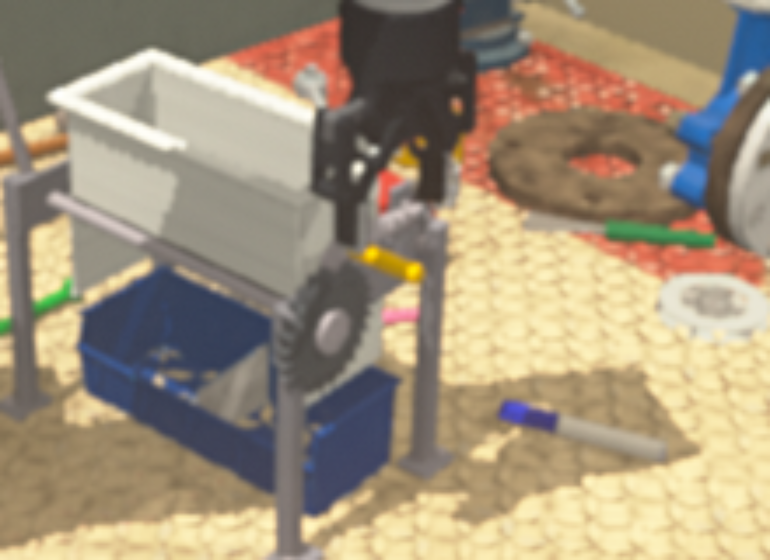

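The scene view shows the fingertips above the bar, and overlays put them about 32 mm short of the reported TCP. So I'll go down 33 mm further, with a look before closing.

>>> apply_moves:
  moves:
    - [0, [-2, 17, 0], [0, 0, 0.004]]
    - [0, [-1, 14, 0], [0, 0, 0.004]]
    - [0, [0, 2, 0], [0, 0, 0]]
    - [0, [0, 0, 0], [0, 0, 0]]

```text
time: 5.18
ee_pos: [0.5913, -0.2099, 0.2036]
orientation: [-1.579, -0.001, 0.144]
wrist_force: [0.0, -0.8, -0.9]
opening: 0.0857
```

```bash
cat > look.py <<'E'
from h import *
import cv2,sys
from plant import env,viewer
t=sys.argv[1]
s=env.sense();p=s["ee_pos"];print(s["time"],p,s["orientation"],s["opening"],s["wrist_force"])
f=viewer.grab_frame("scene");im=f["color"]
c=np.array(eval(sys.argv[2])) if len(sys.argv)>2 else p
u=proj(f,np.array([c]))[0];x,y=int(u[0]),int(u[1])
c=im[max(0,y-80):y+80,max(0,x-110):x+110]
cv2.imwrite(f"pics/{t}_scene.png",cv2.resize(c,None,fx=3.5,fy=3.5))
f=viewer.grab_frame("wrist");cv2.imwrite(f"pics/{t}_wrist.png",f["color"])
E
python3 look.py f
```

```text
5.1833 [ 0.5913155  -0.20993412  0.20356329] [-1.57929085e+00 -1.08378251e-03  1.43587468e-01] 0.08567661834663189 [ 0.00698825 -0.82292984 -0.93958972]
```

View pics/f_scene.png

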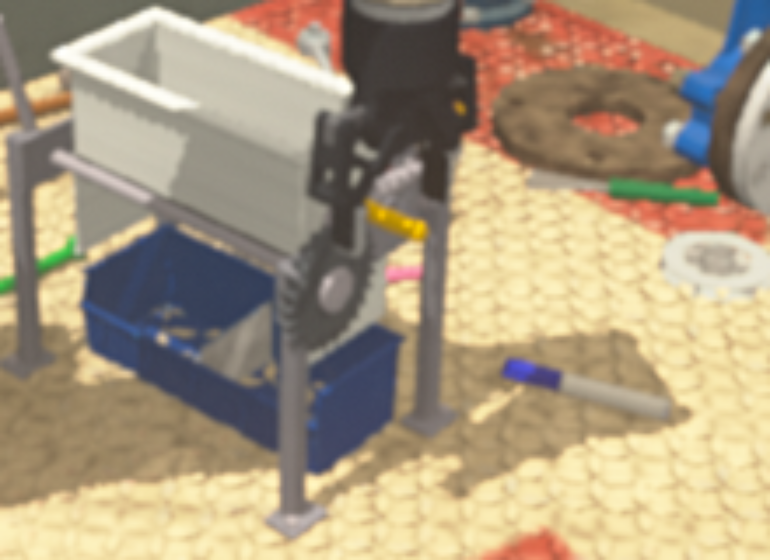

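View pics/f_wrist.png

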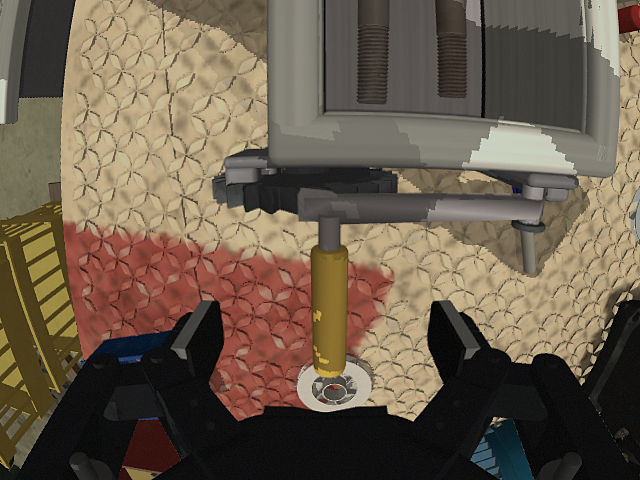

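>>> apply_moves:
  moves:
    - [0, [0, 5, 1], [0, 0, 0]]
    - [255, [0, 0, 0], [0, 0, 0]]
    - [255, [0, 0, 0], [0, 0, 0]]
    - [255, [0, 0, 0], [0, 0, 0]]
    - [255, [0, 0, 0], [0, 0, 0]]
    - [255, [0, 0, 0], [0, 0, 0]]
    - [255, [0, 0, 0], [0, 0, 0]]
    - [255, [0, 0, 0], [0, 0, 0]]
    - [255, [0, 0, 0], [0, 0, 0]]

```text
time: 6.03
ee_pos: [0.5933, -0.2096, 0.202]
orientation: [-1.582, -0.006, 0.144]
wrist_force: [0.7, 0.0, -1.1]
opening: 0.0117
```

```bash
python3 look.py g
```

```text
6.0333 [ 0.59326667 -0.20956251  0.20196561] [-1.58234648 -0.00619699  0.14399426] 0.011719788264375055 [ 0.68526428  0.01339192 -1.06686792]
```

View pics/g_wrist.png

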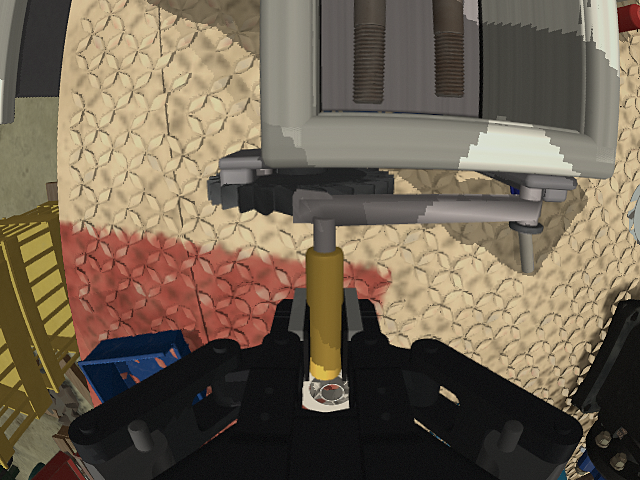

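>>> apply_moves:
  moves:
    - [255, [0, 0, 0], [0, 0, 0]]
    - [255, [0, -4, 0], [0, 0, 0]]
    - [255, [0, -6, 0], [0, 0, 0]]

```text
time: 6.38
ee_pos: [0.5934, -0.2093, 0.2063]
orientation: [-1.581, -0.005, 0.144]
wrist_force: [14.4, -3.7, -19.9]
opening: 0.012
```

>>> apply_moves:
  moves:
    - [255, [0, -8, 0], [0, 0, 0]]
    - [255, [1, -8, 0], [0, 0, 0]]

```text
time: 6.55
ee_pos: [0.5964, -0.2087, 0.2182]
orientation: [-1.58, -0.008, 0.144]
wrist_force: [8.0, -1.3, -10.4]
opening: 0.0117
```

>>> apply_moves:
  moves:
    - [255, [2, -8, 0], [0, 0, 0]]
    - [255, [0, 0, 0], [0, 0, 0]]
    - [255, [0, 0, 0], [0, 0, 0]]
    - [255, [0, 0, 0], [0, 0, 0]]
    - [255, [0, 0, 0], [0, 0, 0]]
    - [255, [0, 0, 0], [0, 0, 0]]
    - [255, [0, 0, 0], [0, 0, 0]]
    - [255, [0, 0, 0], [0, 0, 0]]
    - [255, [0, 0, 0], [0, 0, 0]]

```text
time: 7.3
ee_pos: [0.5983, -0.2085, 0.2231]
orientation: [-1.579, -0.006, 0.144]
wrist_force: [2.0, -0.9, -3.3]
opening: 0.012
```

```bash
python3 look.py i
python3 - <<'E'
import cv2
from plant import viewer
f=viewer.grab_frame("top");im=f["color"][190:320,260:480]
cv2.imwrite("pics/i_top.png",cv2.resize(im,None,fx=3.6,fy=3.6,interpolation=cv2.INTER_CUBIC))
E
```

```text
7.3 [ 0.5982657  -0.20853702  0.22312536] [-1.57887573 -0.00615926  0.14446014] 0.012017907626770232 [ 1.99618205 -0.94676073 -3.27917477]
```

View pics/i_scene.png

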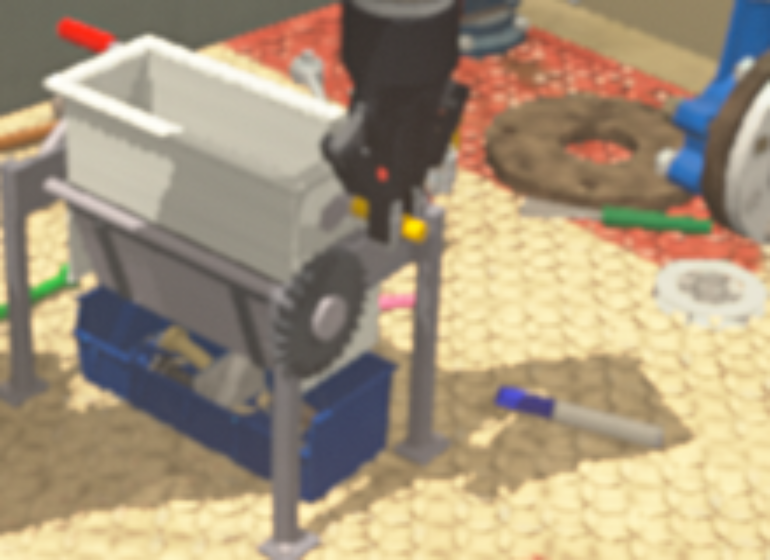

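View pics/i_top.png

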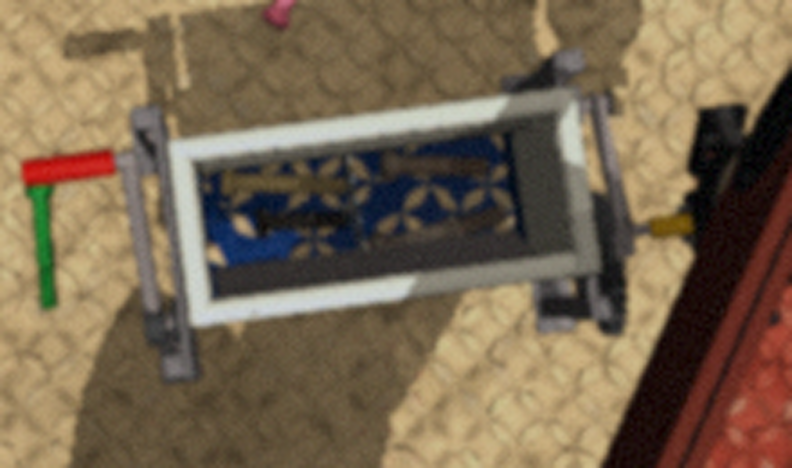

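View pics/i_wrist.png

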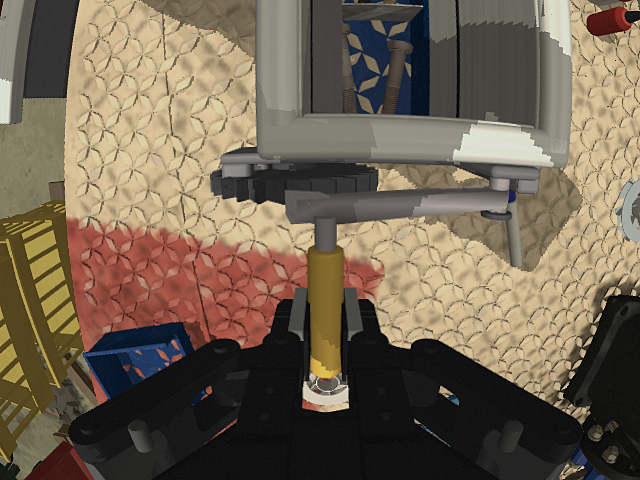

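The door is wide open: the lever has swung to crop (70,165) and all four bolts lie in the blue bin. Next I'll set the pawl back and let go.

>>> apply_moves:
  moves:
    - [255, [-2, 8, 0], [0, 0, 0]]
    - [255, [-2, 8, 0], [0, 0, 0]]
    - [255, [0, 3, 0], [0, 0, 0]]
    - [0, [0, 0, 0], [0, 0, 0]]
    - [0, [0, 0, 0], [0, 0, 0]]
    - [0, [0, 0, 0], [0, 0, 0]]
    - [0, [0, 0, 0], [0, 0, 0]]
    - [0, [0, 0, 0], [0, 0, 0]]
    - [0, [0, 0, 0], [0, 0, 0]]
    - [0, [0, 0, 0], [0, 0, 0]]

```text
time: 8.28
ee_pos: [0.5941, -0.2094, 0.2056]
orientation: [-1.58, -0.008, 0.144]
wrist_force: [-0.3, 0.4, 0.5]
opening: 0.0852
```

```bash
python3 look.py j;  python3 - <<'E'
from h import *
from plant import env
plan(env,[.595,-.215,.34],.1453,0)
E
```

```text
8.2833 [ 0.59414664 -0.20939879  0.20555887] [-1.57978312 -0.00803046  0.14381351] 0.08518950337098068 [-0.27848722  0.3737641   0.48237443]
4 [[0,[0.3,-33.6,-1.7],[0.002,-0.0,0.002]],[0,[0.2,-33.6,-1.6],[0.002,-0.0,0.002]],[0,[0.1,-33.6,-1.6],[0.002,-0.0,0.002]],[0,[0.1,-33.6,-1.5],[0.002,-0.0,0.002]]]
```

View pics/j_wrist.png

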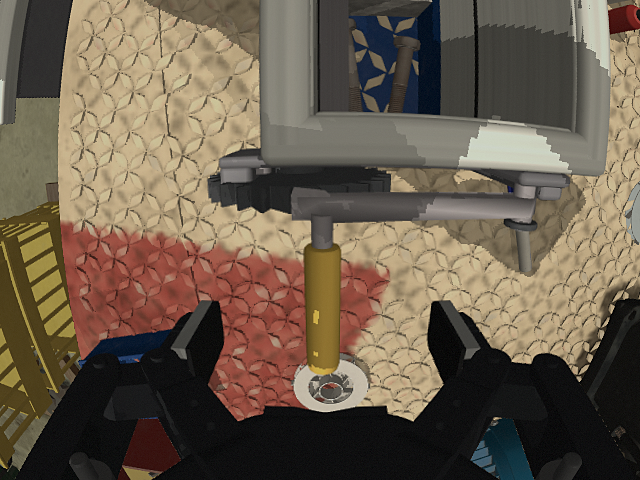

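>>> apply_moves:
  moves:
    - [0, [0, -36, 0], [0, 0, 0]]
    - [0, [0, -36, 0], [0, 0, 0]]
    - [0, [0, -36, 0], [0, 0, 0]]
    - [0, [0, -36, 0], [0, 0, 0]]
    - [0, [0, -20, 0], [0, 0, 0]]

```text
time: 8.8
ee_pos: [0.5889, -0.2062, 0.3657]
orientation: [-1.569, 0.007, 0.144]
wrist_force: [0.1, 0.3, 0.8]
opening: 0.0856
```

Run:
```python
from h import *
from plant import env,viewer
f=viewer.grab_frame("top")
px=np.array([[113,162],[23,174]])/3.6+[260,190]
r=least_squares(lambda a:(proj(f,H2w(HP,np.array([lever(a[0],.158),lever(a[0],.216)])))-px).ravel(),[1.1])
print(r.x,r.fun); t=H2w(HP,np.array([lever(r.x[0],.19)]))[0];print(t)
plan(env,[t[0],t[1],.38],.1453,0)
```

```text
[1.24929942] [ 0.78522043 -0.0599935  -0.20817972  0.02330505]
[0.62429308 0.18018319 0.2607816 ]
11 [[0,[8.1,-1.0,34.4],[0.0,-0.0,-0.0]],[0,[8.1,-1.0,34.4],[0.0,-0.0,-0.0]],[0,[8.1,-1.0,34.4],[0.0,-0.0,-0.0]],[0,[8.1,-1.0,34.4],[0.0,-0.0,-0.0]],[0,[8.1,-1.0,34.4],[0.0,-0.0,-0.0]],[0,[8.2,-1.0,34.4],[0.0,-0.0,-0.0]],[0,[8.2,-1.0,34.4],[0.0,-0.0,-0.0]],[0,[8.2,-1.0,34.4],[0.0,-0.0,-0.0]],[0,[8.2,-0.9,34.4],[0.0,-0.0,-0.0]],[0,[8.2,-0.9,34.4],[0.0,-0.0,-0.0]],[0,[8.2,-0.9,34.4],[0.0,-0.0,-0.0]]]
```

>>> apply_moves:
  moves:
    - [0, [8, -1, 34], [0, 0, 0]]
    - [0, [8, -1, 34], [0, 0, 0]]
    - [0, [8, -1, 34], [0, 0, 0]]
    - [0, [8, -1, 34], [0, 0, 0]]
    - [0, [8, -1, 34], [0, 0, 0]]
    - [0, [8, -1, 34], [0, 0, 0]]
    - [0, [8, -1, 34], [0, 0, 0]]
    - [0, [8, -1, 34], [0, 0, 0]]
    - [0, [8, -1, 34], [0, 0, 0]]
    - [0, [8, -1, 30], [0, 0, 0]]
    - [0, [8, -1, 20], [0, 0, 0]]
    - [0, [0, 0, 0], [0, 0, 0]]
    - [0, [0, 0, 0], [0, 0, 0]]

```text
time: 9.93
ee_pos: [0.6291, 0.1727, 0.3803]
orientation: [-1.577, -0.004, 0.139]
wrist_force: [0.7, -0.4, 0.5]
opening: 0.0853
```

```bash
python3 look.py k "[.62,.18,.3]"
python3 - <<'E'
from h import *
import cv2
from plant import env,viewer
f=viewer.grab_frame("wrist");im=f["color"].copy()
for y in (.158,.19,.216):
    for a,c in ((1.15,(0,255,0)),(1.25,(255,0,255))):
        u=fish(f,H2w(HP,np.array([lever(a,y)])))[0];cv2.circle(im,(int(u[0]),int(u[1])),2,c,-1)
cv2.imwrite("pics/k_wrist2.png",im)
f=viewer.grab_frame("top");print(H2w(HP,np.array([lever(1.2,.19)])))
cv2.imwrite("pics/k_top.png",f["color"])
plan(env,[.624,.180,.23],.1453,0)
E
```

```text
9.9333 [0.62912929 0.17267033 0.38032802] [-1.57700306 -0.0040003   0.13911778] 0.08531525286936062 [ 0.74793126 -0.37610856  0.4707791 ]
[[0.62062206 0.179646   0.26570125]]
4 [[0,[-1.2,37.7,2.8],[0.002,-0.002,0.001]],[0,[-1.1,37.7,2.8],[0.002,-0.002,0.001]],[0,[-1.1,37.7,2.7],[0.002,-0.002,0.001]],[0,[-1.0,37.7,2.7],[0.002,-0.002,0.001]]]
```

View pics/k_wrist2.png

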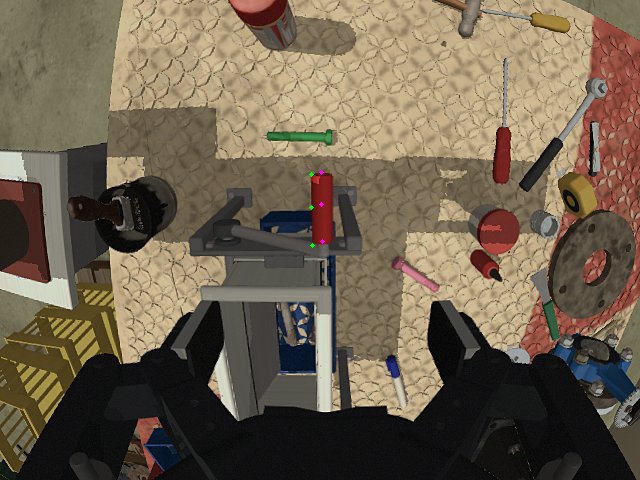

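View pics/k_scene.png

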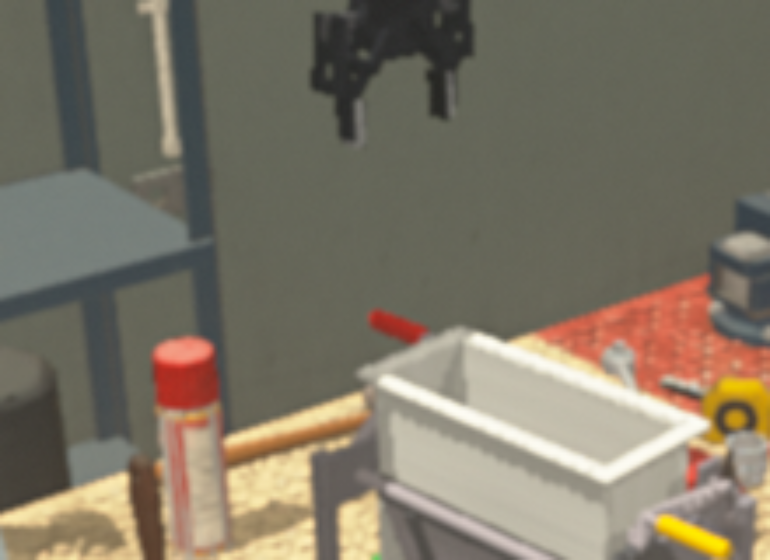

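>>> apply_moves:
  moves:
    - [0, [-1, 37, 3], [0, 0, 0]]
    - [0, [-1, 37, 3], [0, 0, 0]]
    - [0, [-1, 37, 2], [0, 0, 0]]
    - [0, [-1, 37, 2], [0, 0, 0]]
    - [0, [0, 15, 0], [0, 0, 0]]
    - [0, [0, 0, 0], [0, 0, 0]]
    - [0, [0, 0, 0], [0, 0, 0]]

```text
time: 10.72
ee_pos: [0.628, 0.1681, 0.2167]
orientation: [-1.579, -0.014, 0.121]
wrist_force: [0.6, -0.3, 0.4]
opening: 0.0854
```

```bash
python3 look.py l;  python3 - <<'E'
from h import *
from plant import env
plan(env,[.624,.180,.211],.1453,0)
E
```

```text
10.7167 [0.62795284 0.16809068 0.21669078] [-1.5790057  -0.01433811  0.12145115] 0.08544489271629621 [ 0.61801733 -0.34123983  0.36945073]
1 [[0,[-3.6,7.2,12.1],[0.008,-0.024,0.017]]]
```

View pics/l_wrist.png

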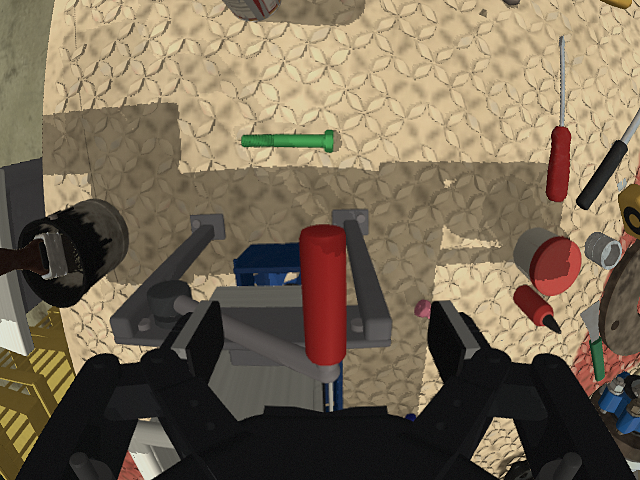

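View pics/l_scene.png

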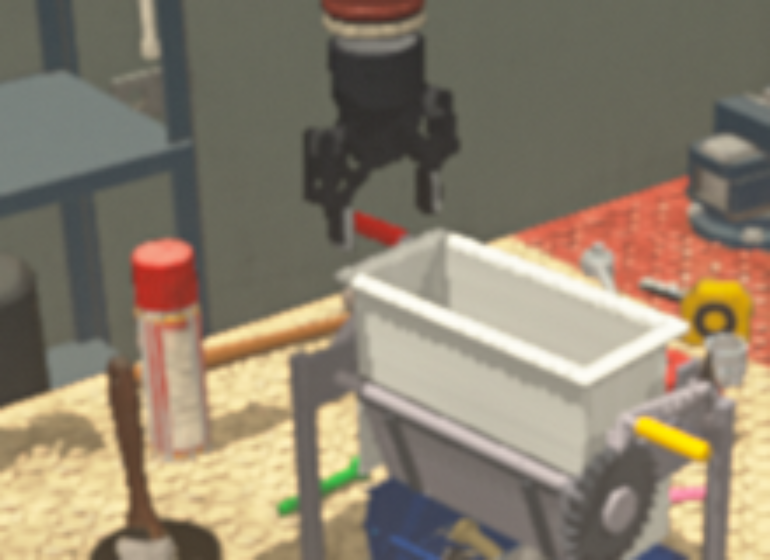

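>>> apply_moves:
  moves:
    - [0, [-3, 3, 13], [0.008, -0.024, 0.01]]
    - [0, [0, 2, 2], [0, 0, 0]]
    - [0, [0, 0, 0], [0, 0, 0]]

```text
time: 11.07
ee_pos: [0.6271, 0.184, 0.2191]
orientation: [-1.57, -0.015, 0.147]
wrist_force: [-0.6, -0.3, 0.1]
opening: 0.0852
```

Run:
```python
from h import *
from plant import env
plan(env,[.624,.180,.211],.1453,0)
```

```text
1 [[0,[-3.7,8.1,-3.5],[-0.001,0.001,0.015]]]
```

>>> apply_moves:
  moves:
    - [0, [-3, 8, -3], [0, 0, 0.012]]
    - [0, [0, 1, 0], [0, 0, 0]]
    - [255, [0, 0, 0], [0, 0, 0]]
    - [255, [0, 0, 0], [0, 0, 0]]
    - [255, [0, 0, 0], [0, 0, 0]]
    - [255, [0, 0, 0], [0, 0, 0]]
    - [255, [0, 0, 0], [0, 0, 0]]
    - [255, [0, 0, 0], [0, 0, 0]]
    - [255, [0, 0, 0], [0, 0, 0]]
    - [255, [0, 0, 0], [0, 0, 0]]

```text
time: 11.9
ee_pos: [0.6258, 0.1813, 0.2123]
orientation: [-1.57, -0.007, 0.148]
wrist_force: [0.6, -0.3, 0.3]
opening: 0.016
```

```bash
python3 look.py m
```

```text
11.9 [0.62576673 0.1813339  0.21234433] [-1.57000987 -0.00683493  0.14806175] 0.01597275653218801 [ 0.621936   -0.26332839  0.34489198]
```

View pics/m_wrist.png

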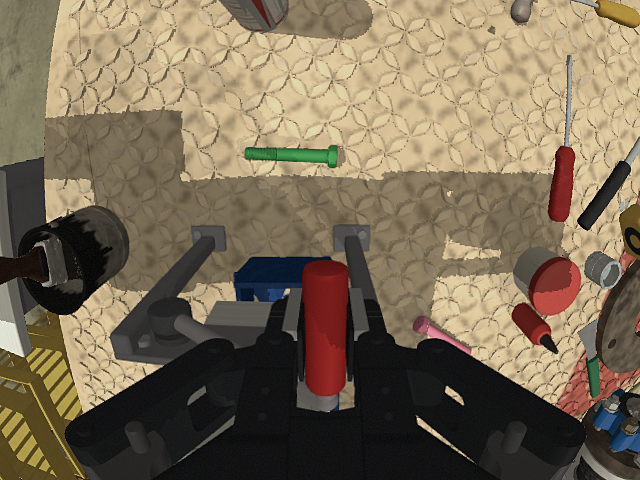

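```bash
cat > arc.py <<'E'
from h import *
import sys
from plant import env
off=np.array([.0015,.0011,-.0485])
def bar(a): return H2w(HP,np.array([lever(a,.19)]))[0]
s=env.sense();p=s["ee_pos"];M=Ro.from_euler("xyz",s["orientation"]).as_matrix()
b=p-off
c,sn=np.cos(HP[2]),np.sin(HP[2]);d=b[:2]-HP[:2];xh=c*d[0]+sn*d[1]
a=np.arctan2(xh+.052,b[2]-.188)+.3;rad=np.hypot(xh+.052,b[2]-.188)
print("t",s["time"],"a",round(a,4),"r",round(rad,4),"op",s["opening"],"F",np.round(s["wrist_force"],1), "Fh_x",round(c*s["wrist_force"][0]+sn*s["wrist_force"][1],1),"ori",np.round(s["orientation"],3))
if len(sys.argv)>1:
    t=float(sys.argv[1]);n=int(sys.argv[2]);A=np.linspace(a,t,n+1);prev=p
    for x in A[1:]:
        q=bar(x)+off;print(np.round(M.T@(q-prev)*1000,1).tolist());prev=q
E
python3 arc.py .65 10
```

```text
t 12.0 a 1.2487 r 0.125 op 0.016092018235352504 F [-1.6 -0.  -0.2] Fh_x -1.5 ori [-1.57  -0.007  0.148]
[-4.5, -6.0, -0.0]
[-4.8, -5.7, 0.0]
[-5.2, -5.4, 0.0]
[-5.5, -5.1, 0.0]
[-5.8, -4.7, 0.0]
[-6.1, -4.4, 0.0]
[-6.3, -4.0, 0.0]
[-6.5, -3.6, 0.0]
[-6.7, -3.2, 0.0]
[-6.9, -2.8, 0.0]
```

>>> apply_moves:
  moves:
    - [255, [-4.5, -6, 0], [0, 0, 0]]
    - [255, [-5, -5.7, 0], [0, 0, 0]]
    - [255, [-5, -5.4, 0], [0, 0, 0]]
    - [255, [-5.5, -5, 0], [0, 0, 0]]

```text
time: 12.33
ee_pos: [0.61, 0.179, 0.2325]
orientation: [-1.569, -0.017, 0.148]
wrist_force: [6.0, 1.8, -7.6]
opening: 0.016
```

```bash
python3 arc.py .5 10
```

```text
t 12.3333 a 1.0445 r 0.1264 op 0.01596469266679219 F [ 6.   1.8 -7.6] Fh_x 6.2 ori [-1.569 -0.017  0.148]
[-6.1, -3.5, -0.0]
[-5.3, -4.3, 0.0]
[-5.5, -4.0, 0.0]
[-5.7, -3.7, 0.0]
[-5.9, -3.4, 0.0]
[-6.1, -3.0, 0.0]
[-6.2, -2.7, 0.0]
[-6.4, -2.4, 0.0]
[-6.5, -2.0, 0.0]
[-6.6, -1.6, 0.0]
```

>>> apply_moves:
  moves:
    - [255, [-6, -3.5, 0], [0, 0, 0]]
    - [255, [-5.5, -4.3, 0], [0, 0, 0]]
    - [255, [-6, -4, 0], [0, 0, 0]]
    - [255, [-6, -3.7, 0], [0, 0, 0]]
    - [255, [-6, -3.4, 0], [0, 0, 0]]
    - [255, [-6, -3, 0], [0, 0, 0]]

```text
time: 12.83
ee_pos: [0.5817, 0.1748, 0.2555]
orientation: [-1.568, -0.039, 0.147]
wrist_force: [5.0, 1.4, -2.7]
opening: 0.0157
```

```bash
python3 arc.py .25 10
```

```text
t 12.8333 a 0.7573 r 0.1293 op 0.0156899828910778 F [ 5.   1.4 -2.7] Fh_x 5.1 ori [-1.568 -0.039  0.147]
[-7.7, 0.9, -0.0]
[-5.8, -2.6, 0.0]
[-5.9, -2.3, 0.0]
[-6.0, -2.0, 0.0]
[-6.1, -1.7, 0.0]
[-6.2, -1.4, 0.0]
[-6.3, -1.1, 0.0]
[-6.3, -0.7, 0.0]
[-6.3, -0.4, 0.0]
[-6.3, -0.1, 0.0]
```

```bash
sed -i 's/^b=p-off$/M0=Ro.from_euler("xyz",[-1.57,-.007,.148]).as_matrix();off=M@M0.T@off;b=p-off/' arc.py; python3 arc.py .25 10
```

```text
t 12.8333 a 0.7467 r 0.1285 op 0.0156899828910778 F [ 5.   1.4 -2.7] Fh_x 5.1 ori [-1.568 -0.039  0.147]
[-7.2, 0.4, 0.1]
[-5.7, -2.5, 0.0]
[-5.8, -2.2, 0.0]
[-5.9, -1.9, 0.0]
[-6.0, -1.6, 0.0]
[-6.1, -1.3, 0.0]
[-6.1, -1.0, 0.0]
[-6.2, -0.7, 0.0]
[-6.2, -0.4, 0.0]
[-6.2, -0.1, 0.0]
```

>>> apply_moves:
  moves:
    - [255, [-6, -1, 0], [0, 0, 0.005]]
    - [255, [-6, -2, 0], [0, 0, 0.005]]
    - [255, [-6, -2, 0], [0, 0, 0.005]]
    - [255, [-6, -2, 0], [0, 0, 0.005]]
    - [255, [-6, -1.6, 0], [0, 0, 0.005]]

```text
time: 13.25
ee_pos: [0.5587, 0.1715, 0.2661]
orientation: [-1.567, -0.037, 0.147]
wrist_force: [5.8, 2.2, -5.8]
opening: 0.0156
```

```bash
python3 arc.py .15 6
```

```text
t 13.25 a 0.5502 r 0.1306 op 0.015637800529015998 F [ 5.8  2.2 -5.8] Fh_x 6.1 ori [-1.567 -0.037  0.147]
[-9.7, 3.3, 0.2]
[-8.2, -1.5, 0.0]
[-8.3, -1.0, 0.0]
[-8.3, -0.4, 0.0]
[-8.3, 0.1, 0.0]
[-8.3, 0.7, 0.0]
```

>>> apply_moves:
  moves:
    - [255, [-6, 1, 0], [0, 0, 0.005]]
    - [255, [-6, 1, 0], [0, 0, 0.005]]
    - [255, [-6, 0, 0], [0, 0, 0.005]]
    - [255, [-6, 0, 0], [0, 0, 0.005]]

```text
time: 13.58
ee_pos: [0.5446, 0.1694, 0.27]
orientation: [-1.566, -0.046, 0.147]
wrist_force: [9.7, 1.4, -4.3]
opening: 0.0156
```

```bash
python3 arc.py .12 4
```

```text
t 13.5833 a 0.4346 r 0.1316 op 0.015635314139940477 F [ 9.7  1.4 -4.3] Fh_x 9.8 ori [-1.566 -0.046  0.147]
[-10.9, 5.1, 0.2]
[-9.8, -0.6, 0.0]
[-9.8, 0.2, 0.0]
[-9.8, 0.9, 0.0]
```

>>> apply_moves:
  moves:
    - [255, [-6, 2, 0], [0, 0, 0.015]]
    - [255, [-6, 2, 0], [0, 0, 0.015]]
    - [255, [-6, 2, 0], [0, 0, 0.015]]
    - [255, [-6, 2, 0], [0, 0, 0.015]]

```text
time: 13.92
ee_pos: [0.5335, 0.1678, 0.2718]
orientation: [-1.565, -0.024, 0.146]
wrist_force: [10.4, 1.6, -1.8]
opening: 0.0158
```

```bash
python3 arc.py .12 4
```

```text
t 13.9167 a 0.3567 r 0.1325 op 0.015761554912882805 F [10.4  1.6 -1.8] Fh_x 10.5 ori [-1.565 -0.024  0.146]
[-8.0, 7.1, 0.2]
[-7.4, 0.1, 0.0]
[-7.4, 0.5, 0.0]
[-7.3, 0.9, 0.0]
```

```bash
python3 look.py n "[.58,.1,.25]"
python3 - <<'E'
import cv2
from h import *
from plant import viewer
f=viewer.grab_frame("top");im=f["color"]
for a in (.2,.3,.4): print(proj(f,H2w(HP,np.array([lever(a,.158),lever(a,.216)]))))
cv2.imwrite("pics/n_top.png",cv2.resize(im[190:320,240:460],None,fx=3.6,fy=3.6,interpolation=cv2.INTER_CUBIC))
E
```

```text
13.9167 [0.53347978 0.16779424 0.2718312 ] [-1.56527168 -0.02406584  0.14649529] 0.015761554912882805 [10.42925457  1.5521785  -1.77508229]
[[297.24856909 286.95576012]
 [269.6298866  290.6029078 ]]
[[296.47700489 280.99414596]
 [268.86949961 284.63787509]]
[[295.74428236 275.03667122]
 [268.18325283 278.67233002]]
```

View pics/n_wrist.png

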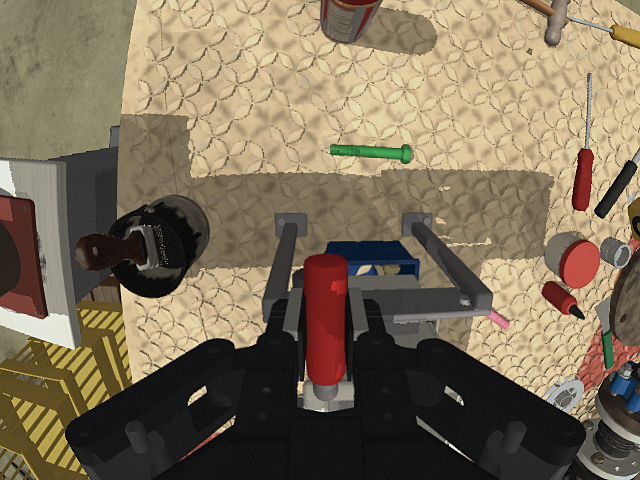

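View pics/n_scene.png

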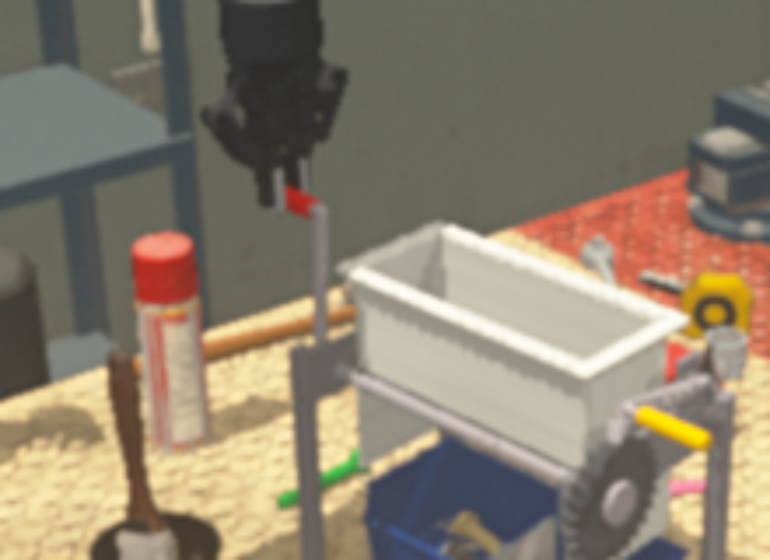

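View pics/n_top.png

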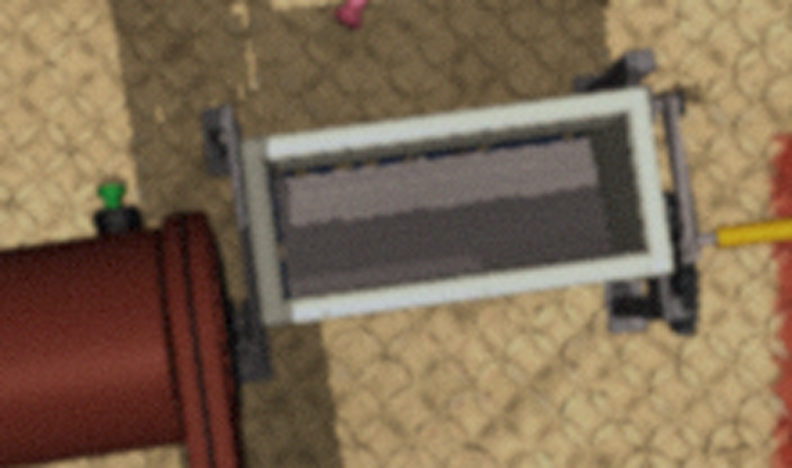

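```bash
python3 - <<'E'
from h import *
from plant import viewer
f=viewer.grab_frame("wrist")
for a in (.2,.25,.3,.35,.4): print(a,np.round(fish(f,H2w(HP,np.array([lever(a,.158),lever(a,.216)]))),0).tolist())
E
python3 arc.py
```

```text
0.2 [[281.0, 373.0], [274.0, 256.0]]
0.25 [[294.0, 374.0], [289.0, 256.0]]
0.3 [[308.0, 374.0], [305.0, 257.0]]
0.35 [[322.0, 374.0], [321.0, 256.0]]
0.4 [[335.0, 373.0], [337.0, 256.0]]
t 14.1167 a 0.3571 r 0.1324 op 0.015440981959087234 F [8.2 0.9 2.2] Fh_x 8.2 ori [-1.565 -0.024  0.147]
```

>>> apply_moves:
  moves:
    - [255, [-6, 2, 0], [0, 0, 0.012]]
    - [255, [-6, 2, 0], [0, 0, 0.012]]
    - [255, [-6, 2, 0], [0, 0, 0.012]]
    - [255, [-6, 2, 0], [0, 0, 0.012]]
    - [255, [-6, 2, 0], [0, 0, 0.012]]

```text
time: 14.53
ee_pos: [0.5192, 0.1658, 0.2731]
orientation: [-1.564, -0.009, 0.146]
wrist_force: [7.5, 1.9, 0.1]
opening: 0.0152
```

```bash
python3 arc.py
```

```text
t 14.5333 a 0.2542 r 0.1337 op 0.015247389647369457 F [7.5 1.9 0.1] Fh_x 7.6 ori [-1.564 -0.009  0.146]
```

>>> apply_moves:
  moves:
    - [0, [0, 0, 0], [0, 0, 0]]
    - [0, [0, 0, 0], [0, 0, 0]]
    - [0, [0, 0, 0], [0, 0, 0]]
    - [0, [0, 0, 0], [0, 0, 0]]
    - [0, [0, 0, 0], [0, 0, 0]]
    - [0, [0, 6, 0], [0, 0, 0]]
    - [0, [0, 6, 0], [0, 0, 0]]
    - [0, [0, 0, 0], [0, 0, 0]]

```text
time: 15.2
ee_pos: [0.5181, 0.1656, 0.261]
orientation: [-1.564, -0.008, 0.146]
wrist_force: [0.2, 0.1, -0.8]
opening: 0.0852
```

```bash
python3 look.py o "[.58,.1,.25]";python3 - <<'E'
from h import *
from plant import viewer
f=viewer.grab_frame("wrist")
for a in (.2,.25,.3,.35,.4): print(a,np.round(fish(f,H2w(HP,np.array([lever(a,.158),lever(a,.216)]))),0).tolist(),H2w(HP,np.array([lever(a,.19)])))
E
python3 arc.py
```

```text
15.2 [0.51813543 0.16562194 0.26103793] [-1.56415006 -0.00803934  0.14620235] 0.08515479249329909 [ 0.15660121  0.05424565 -0.80263601]
0.2 [[312.0, 387.0], [310.0, 265.0]] [[0.51139031 0.16366198 0.31237552]]
0.25 [[327.0, 388.0], [327.0, 265.0]] [[0.51755642 0.16456428 0.31284378]]
0.3 [[341.0, 388.0], [344.0, 266.0]] [[0.52373799 0.16546884 0.313     ]]
0.35 [[355.0, 387.0], [361.0, 265.0]] [[0.52991955 0.16637339 0.31284378]]
0.4 [[369.0, 386.0], [377.0, 265.0]] [[0.53608566 0.16727569 0.31237552]]
t 15.35 a 0.2456 r 0.1231 op 0.08535746390890066 F [-0.9 -0.   0.7] Fh_x -0.9 ori [-1.564 -0.01   0.146]
```

View pics/o_wrist.png

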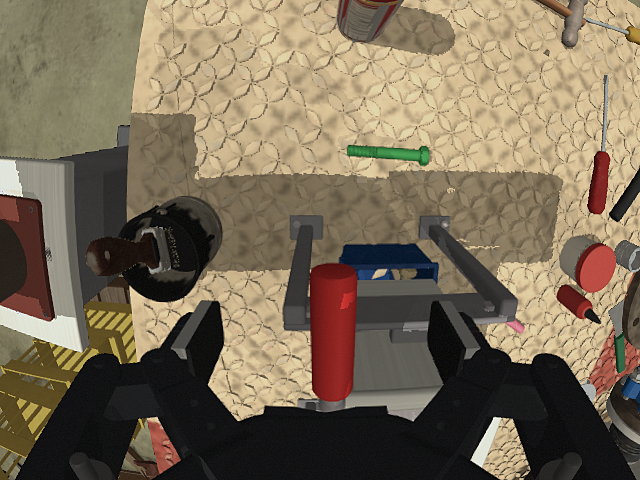

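>>> apply_moves:
  moves:
    - [0, [2, 0, 0], [0, 0, 0]]
    - [255, [0, 0, 0], [0, 0, 0]]
    - [255, [0, 0, 0], [0, 0, 0]]
    - [255, [0, 0, 0], [0, 0, 0]]
    - [255, [0, 0, 0], [0, 0, 0]]
    - [255, [0, 0, 0], [0, 0, 0]]
    - [255, [0, 0, 0], [0, 0, 0]]
    - [255, [0, 0, 0], [0, 0, 0]]
    - [255, [0, 0, 0], [0, 0, 0]]

```text
time: 16.1
ee_pos: [0.5213, 0.1661, 0.2636]
orientation: [-1.564, -0.011, 0.146]
wrist_force: [-0.4, -0.1, -0.3]
opening: 0.0159
```

```bash
python3 arc.py 0 6
```

```text
t 16.1 a 0.2664 r 0.1242 op 0.01594262434081782 F [-0.4 -0.1 -0.3] Fh_x -0.4 ori [-1.564 -0.011  0.146]
[-5.6, -0.6, 0.2]
[-5.5, 0.5, 0.0]
[-5.5, 0.7, 0.0]
[-5.5, 1.0, -0.0]
[-5.4, 1.2, -0.0]
[-5.4, 1.5, -0.0]
```

>>> apply_moves:
  moves:
    - [255, [-5.5, 1, 0], [0, 0, 0.006]]
    - [255, [-5.5, 1, 0], [0, 0, 0.006]]
    - [255, [-5.5, 1.5, 0], [0, 0, 0.006]]
    - [255, [-5.5, 2, 0], [0, 0, 0.006]]
    - [255, [-5.5, 2, 0], [0, 0, 0.006]]
    - [255, [-5.5, 2, 0], [0, 0, 0.006]]

```text
time: 16.6
ee_pos: [0.5046, 0.1636, 0.2628]
orientation: [-1.563, -0.019, 0.146]
wrist_force: [9.7, 1.3, -1.8]
opening: 0.0158
```

```bash
python3 arc.py 0 4
```

```text
t 16.6 a 0.128 r 0.1251 op 0.01579348309438424 F [ 9.7  1.3 -1.8] Fh_x 9.8 ori [-1.563 -0.019  0.146]
[-3.9, 0.7, 0.3]
[-3.9, 0.8, -0.0]
[-3.9, 0.9, -0.0]
[-3.9, 1.0, -0.0]
```

>>> apply_moves:
  moves:
    - [255, [-5.5, 2, 0], [0, 0, 0.006]]
    - [255, [-5.5, 2, 0], [0, 0, 0.006]]
    - [255, [-5.5, 2, 0], [0, 0, 0.006]]

```text
time: 16.85
ee_pos: [0.4976, 0.1626, 0.2617]
orientation: [-1.562, -0.028, 0.145]
wrist_force: [11.2, 2.7, -2.5]
opening: 0.0161
```

```bash
python3 arc.py 0 4
```

```text
t 16.85 a 0.067 r 0.1255 op 0.01614886124285234 F [11.2  2.7 -2.5] Fh_x 11.5 ori [-1.562 -0.028  0.145]
[-1.9, 1.0, 0.3]
[-2.0, 0.5, -0.0]
[-2.0, 0.5, -0.0]
[-2.0, 0.5, -0.0]
```

>>> apply_moves:
  moves:
    - [255, [-6, 2, 0], [0, 0, 0.008]]
    - [255, [-6, 2, 0], [0, 0, 0.008]]

```text
time: 17.02
ee_pos: [0.4917, 0.1617, 0.2606]
orientation: [-1.562, -0.029, 0.145]
wrist_force: [11.5, 2.2, -3.2]
opening: 0.016
```

```bash
python3 arc.py 0 2
```

```text
t 17.0167 a 0.0186 r 0.126 op 0.01601370612821166 F [11.5  2.2 -3.2] Fh_x 11.7 ori [-1.562 -0.029  0.145]
[-0.9, 1.2, 0.3]
[-1.1, 0.3, -0.0]
```

>>> apply_moves:
  moves:
    - [255, [-7, 2, 0], [0, 0, 0.008]]

```text
time: 17.1
ee_pos: [0.4875, 0.1611, 0.2597]
orientation: [-1.561, -0.028, 0.145]
wrist_force: [9.4, 2.7, -3.2]
opening: 0.0156
```

```bash
python3 arc.py 0 2; python3 look.py p "[.56,-.1,.25]"
```

```text
t 17.1 a -0.0152 r 0.1263 op 0.01558666638478871 F [ 9.4  2.7 -3.2] Fh_x 9.7 ori [-1.561 -0.028  0.145]
[1.3, 1.0, 0.3]
[0.9, -0.3, 0.0]
17.1 [0.48749494 0.16114961 0.25967044] [-1.56144949 -0.02828972  0.14499968] 0.01558666638478871 [ 9.42774261  2.70788879 -3.15662853]
```

View pics/p_scene.png

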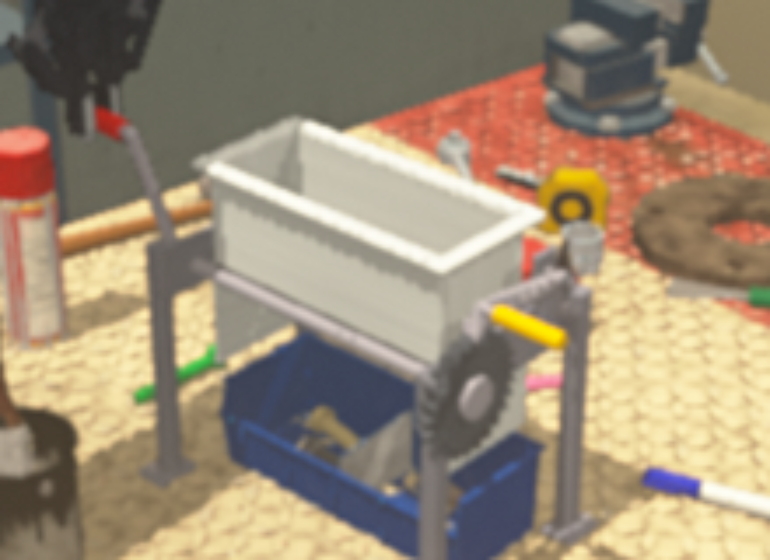

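>>> apply_moves:
  moves:
    - [255, [-5, 1, 0], [0, 0, 0.004]]

```text
time: 17.28
ee_pos: [0.485, 0.1608, 0.259]
orientation: [-1.561, -0.031, 0.145]
wrist_force: [5.6, 1.1, -0.2]
opening: 0.0161
```

```bash
python3 arc.py
python3 - <<'E'
from h import *
import cv2
from plant import viewer
f=viewer.grab_frame("wrist")
for a in (-.06,-.04,-.02,0,.02): print(a,np.round(fish(f,H2w(HP,np.array([lever(a,.158),lever(a,.216)]))),1).tolist())
cv2.imwrite("pics/q.png",f["color"])
E
python3 arc.py
```

```text
t 17.2833 a -0.0366 r 0.1266 op 0.016074857397369285 F [ 5.6  1.1 -0.2] Fh_x 5.7 ori [-1.561 -0.031  0.145]
-0.06 [[319.9, 380.9], [318.7, 260.5]]
-0.04 [[325.2, 382.0], [325.0, 261.2]]
-0.02 [[330.6, 383.0], [331.4, 261.9]]
0 [[336.0, 383.9], [337.8, 262.5]]
0.02 [[341.5, 384.8], [344.4, 263.1]]
t 17.3333 a -0.0453 r 0.1267 op 0.01599752438429187 F [ 6.7  1.6 -2.5] Fh_x 6.9 ori [-1.561 -0.029  0.145]
```

View pics/q.png

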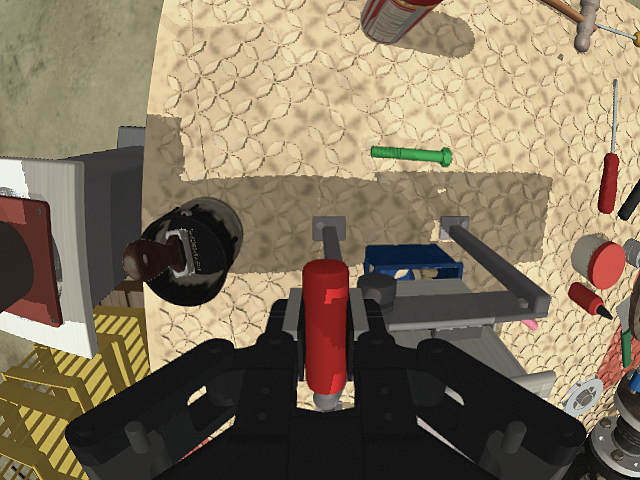

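>>> apply_moves:
  moves:
    - [0, [1, 0, 0], [0, 0, 0]]
    - [0, [0, 0, 0], [0, 0, 0]]
    - [0, [0, 0, 0], [0, 0, 0]]
    - [0, [0, 0, 0], [0, 0, 0]]
    - [0, [0, 0, 0], [0, 0, 0]]
    - [0, [0, 0, 0], [0, 0, 0]]

```text
time: 17.83
ee_pos: [0.4841, 0.1606, 0.2588]
orientation: [-1.561, -0.029, 0.145]
wrist_force: [-0.4, -0.1, 0.4]
opening: 0.085
```

Run:
```python
from h import *
import cv2
from plant import env,viewer
f=viewer.grab_frame("wrist")
for a in (-.06,-.04,-.02,0,.02,.04,.06): print(a,np.round(fish(f,H2w(HP,np.array([lever(a,.158),lever(a,.216)]))),1).tolist())
cv2.imwrite("pics/r.png",f["color"]);s=env.sense();print(s["ee_pos"],s["wrist_force"],s["opening"])
```

```text
-0.06 [[321.6, 381.0], [320.8, 260.5]]
-0.04 [[326.9, 382.1], [327.1, 261.2]]
-0.02 [[332.3, 383.1], [333.5, 261.9]]
0 [[337.8, 384.0], [339.9, 262.6]]
0.02 [[343.3, 384.9], [346.5, 263.2]]
0.04 [[348.9, 385.7], [353.1, 263.7]]
0.06 [[354.5, 386.3], [359.8, 264.2]]
[0.48411633 0.16061724 0.25878546] [ 0.06994511 -0.16433947 -0.69124483] 0.08531910015769077
```

View pics/r.png

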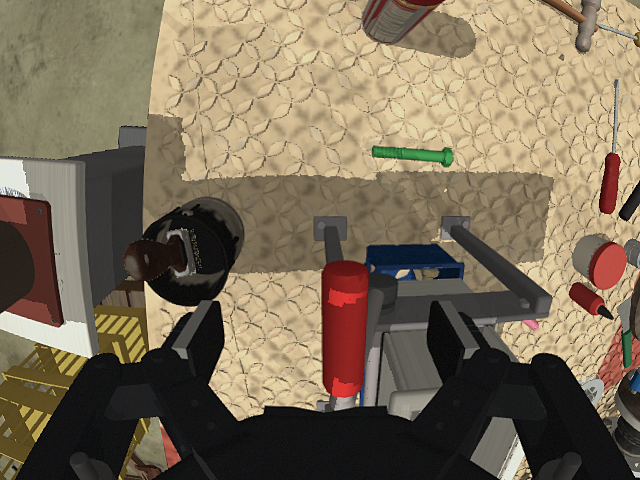

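The bar sits at about (345,270) to (342,388), which gives a door angle of about 0.015, and it stays there with the fingers open. I'll retreat straight up and check.

>>> apply_moves:
  moves:
    - [0, [9, -5, 0], [0, 0, 0]]
    - [0, [0, -36, 0], [0, 0, 0]]
    - [0, [0, -36, 0], [0, 0, 0]]
    - [0, [0, -36, 0], [0, 0, 0]]
    - [0, [0, -20, 0], [0, 0, 0]]
    - [0, [-30, 0, 0], [0, 0, 0]]
    - [0, [-30, 0, 0], [0, 0, 0]]
    - [0, [-30, 0, 0], [0, 0, 0]]
    - [0, [0, 0, 0], [0, 0, 0]]
    - [0, [0, 0, 0], [0, 0, 0]]
    - [0, [0, 0, 0], [0, 0, 0]]

```text
time: 18.8
ee_pos: [0.3962, 0.1463, 0.3931]
orientation: [-1.562, -0.02, 0.145]
wrist_force: [0.1, 0.2, 0.1]
opening: 0.0851
```

```bash
python3 look.py s "[.56,-.05,.2]"
python3 - <<'E'
import cv2
from h import *
from plant import viewer
f=viewer.grab_frame("top");im=f["color"]
for a in (-.05,0,.05): print(((proj(f,H2w(HP,np.array([lever(a,.158),lever(a,.216)])))-[180,190])*2.5).round().tolist())
cv2.imwrite("pics/s_top.png",cv2.resize(im[190:320,180:480],None,fx=2.5,fy=2.5,interpolation=cv2.INTER_CUBIC))
E
```

```text
18.8 [0.39623812 0.14634344 0.39306645] [-1.56163553 -0.01985892  0.14476727] 0.08509472375262228 [0.08984103 0.23033142 0.11235013]
[[298.0, 278.0], [229.0, 287.0]]
[[297.0, 271.0], [228.0, 281.0]]
[[296.0, 264.0], [227.0, 273.0]]
```

View pics/s_top.png

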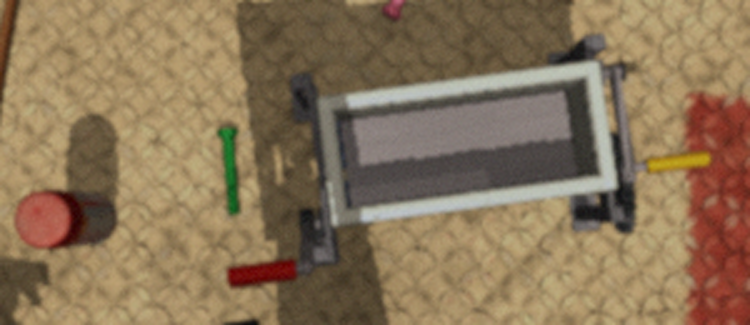

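View pics/s_scene.png

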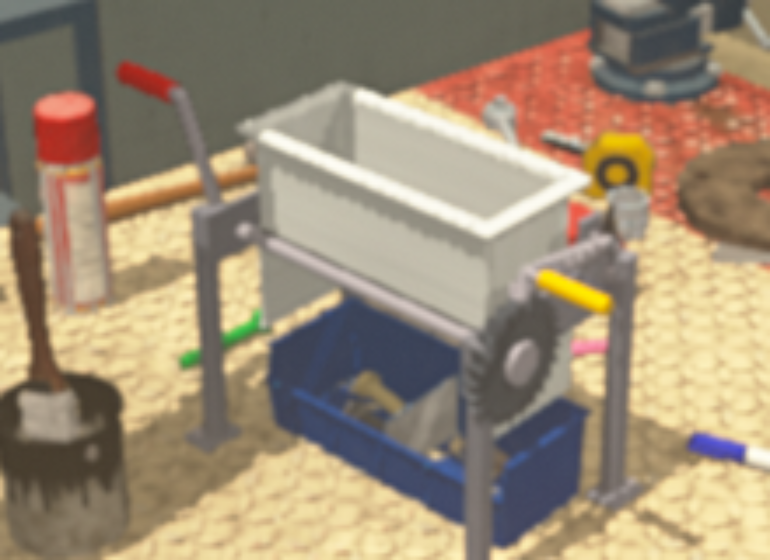

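```bash
python3 -c "
from plant import env
print(env.finish_job())"
```

```text
the job is handed in; nothing more can be done
None
```

The job is done and handed in at about 19 s. The hopper is empty, the door is shut on its last tooth, and the bolts are in the blue bin.

**What I did:** I lifted the pawl, the door swung wide open and all four bolts dropped into the bin. I let the pawl fall back and drew the red lever back, re-gripping once at the 0.27 tooth. Then I let go and moved the arm clear.

**Last checks:**
- **Door:** after release, the camera put its angle at about 0.02 rad, within the last tooth's 0 to 0.05 range.
- **Seal:** the furthest I pulled the door was about -0.045 rad, against -0.10 where the seal counts as crushed.
- **Scene:** the hopper is empty, the bin is still under it, the can is upright, and the arm touches nothing.

**What disagreed:**
- **Fingertips:** they sat about 30 mm short of the reported TCP, so the first pawl grasp closed in the air above the handle. I corrected for this by camera.
- **Open angle:** the door measured 1.25 rad wide open rather than about 1.15.
- **Lever force:** it fell to 6 or 7 N at the end, although the seal should have pushed it up. I therefore relied on the measured angle, not the force, to decide the door was shut.

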